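Open the issue line: turn its two-sided sign

TASK

One of the two issue-line signs still shows its yellow face to the front. Take it out of its easel, turn it over and set it back down (do not drop it) in the same easel, home against ledge and back rest and roughly in the middle, so that its green face looks to the front, then let go of it. Leave the other sign and everything else on the table as it stands.

Things in the scene. Friction and masses are not known exactly. Their poses are not given: they have to be found in the camera images.
- sign_a: A two-sided square-cornered sign board, rigid, 160 mm wide (its y), 150 mm high (its z), 10 mm thick (its x), 0.12 to 0.24 kg. Origin at the centre of the board. Its +x axis points out of the GREEN face (white disc), -x out of the YELLOW face (black bar); z runs along the board's height. The sign to be turned: at the start it leans in stand_a with its yellow face to the front, near the middle of the ledge.
- sign_b: A two-sided square-cornered sign board, rigid, 160 mm wide (its y), 150 mm high (its z), 10 mm thick (its x), 0.12 to 0.24 kg. Origin at the centre of the board. Its +x axis points out of the GREEN face (white disc), -x out of the YELLOW face (black bar); z runs along the board's height. Already shows green in stand_b; leave it alone.
- stand_a: Dark steel easel fixed to the table, base 170 x 200 x 12 mm; origin at the centre of its underside, z up. The front, which the public sees, looks along its +x; y runs along the ledge. A board on it leans 0.56 rad (32 deg) back from upright, top towards the stand's -x. Holds sign_a.
- stand_b: Dark steel easel fixed to the table, base 170 x 200 x 12 mm; origin at the centre of its underside, z up. The front, which the public sees, looks along its +x; y runs along the ledge. A board on it leans 0.56 rad (32 deg) back from upright, top towards the stand's -x. Same build as stand_a; holds sign_b.
- stand_a_ledge (a point): Middle of the corner between ledge and back rest of stand_a: x 35, z 35 mm in the stand's frame. Ledge: 200 mm long, square to the back rest, with a 14 mm high lip 26 mm in front of the back rest. The 8 mm thick back rest reaches 70 mm up the board in the middle, 114 mm at the sides: in a notch 110 mm wide the middle of the board's upper edge is free on both faces.
- stand_a_seat (a point): The point where the centre of sign_a lies when it sits home and centred in stand_a: x -1 mm, y 0, z 101 mm in the stand's frame; its axes are the stand's.
- canteen_1: Dark green water canteen with black cap, 70 x 105 x 180 mm high; free-standing bystander, to be left where it is; origin at the centre of its underside. 
- canteen_2: Dark green water canteen with black cap, 70 x 105 x 180 mm high; free-standing bystander, to be left where it is; origin at the centre of its underside. 
- canteen_3: Dark green water canteen with black cap, 70 x 105 x 180 mm high; free-standing bystander, to be left where it is; origin at the centre of its underside. 
- paper_roll: White paper roll standing on end, 110 mm across, 110 mm high; free-standing bystander, to be left where it is; origin at the centre of its underside. 
- stamp: Small hand stamp with a round wooden grip, 44 mm across, 74 mm high, standing between the two stands; free-standing bystander, to be left where it is; origin at the centre of its underside. 
- cup: Aluminium mug, 84 mm across the rim, 85 mm high; free-standing bystander, to be left where it is; origin at the centre of its underside. 
There are look-alikes about, which are no part of the job. What is shaped like the sign_a but pink or red is not meant.

How it is judged (in metres and radians):
At the end, for the whole second after the job is handed in: sign_a leans in stand_a with its green face to the front: lean within about 8 deg of the back rest, its width within 0.15 rad of the ledge, its centre within 10 mm of the seat point front-to-back and in height and within 25 mm along the ledge; released and at rest (angle between sign_a's own x axis and vertical between 0.86 and 1.16 rad and angle between the y axis of sign_a and the y axis of stand_a, either way round below 0.15 rad and x of sign_a in the frame of stand_a_seat between -0.01 and 0.01 m and z of sign_a in the frame of stand_a_seat between -0.01 and 0.01 m and y of sign_a in the frame of stand_a_seat between -0.025 and 0.025 m and linear speed of sign_a below 0.02 m/s and angular speed of sign_a below 0.1 rad/s); the robot touches nothing.
It fails at once if the sign is dropped (moves faster than 0.9 m/s out of the gripper) (linear speed of sign_a above 0.9 m/s and contact force between the fingers and sign_a below 0.1 N).
It fails at once if the other sign is disturbed (moved over 20 mm) (distance of sign_b from where it was at the start of the episode above 0.02 m).
It fails at once if a canteen, the paper roll, the stamp or the mug is moved over 30 mm or tipped over (distance of any of canteen_1, canteen_2, canteen_3, paper_roll, stamp, cup from where it was at the start of the episode above 0.03 m or angle between any of canteen_1, canteen_2, canteen_3, paper_roll, stamp, cup's own z axis and vertical above 0.5 rad).
It also fails if it takes over 48 s, if anything falls off the work surface, if the arm or the gripper's body presses on something with over 40 N, if the wrist force passes 120 N, or if a joint passes its speed limit or range.

ROBOT

A 6-joint arm with a two-finger parallel gripper is mounted at the origin on the work surface. World frame = base frame: x ahead of the robot, y to its left, z up, the work surface at z = 0. Lengths are in m, angles in degrees, forces in N, time in s.
With the tool pointing down it reaches from about 0.35 to 0.875 m from the base axis. Payload 4.2 kg.
Tool frame: the origin (TCP) lies on the centre line of the jaws, within the pads' length; the fingertips stand 19 mm ahead of it and the grasp point (between the pads) is the TCP; x points along the fingers, y is the direction in which the jaws open and shut, and the axes are right-handed (so a half turn about x gives the same grasp; the last joint's range is limited). The gripper opens to 87 mm and grips with 3 to 60 N. Pads are 19 mm wide; open, the fingers measure 117 mm over their backs; the gripper's body (75 mm by 190 mm) begins 51 mm behind the grasp point.
Start: joints at [-54.798, 22.042, 0.453, 0, -68.411, -14.817], TCP at [0.218, -0.586, 0.242] pointing down, gripper open.
Joint ranges: [-179.83, 179.83], [-69.29, 118.12], [-61.27, 80.66], [-181.25, 117.63], [-171.15, -9.14], [-177.46, 177.46]. Speed limits (degrees/s): [159.86, 159.86, 180, 180, 180, 180].

INTERFACE

Orientations are given as a 3x3 rotation matrix whose columns are the frame's x, y, z axes.
In Python, from station import r, viewer, job, spotter gives the robot as it stands.
- The arm moves only by the tool play_rows, never from a script. Its argument "commands" is a list of rows, each an object of numbers: "fingers": the gripper command: -1 is fully open, 1 is shut, values between are in proportion; "tx", "ty", "tz": the shift along the tool's x, y, z normalised to -1 to 1, where 1 is 750 mm; "ax", "ay", "az": the turn, a rotation vector about the tool's x, y, z normalised to -1 to 1, where 1 is pi rad. In form: [{"fingers": .., "tx": .., "ty": .., "tz": .., "ax": .., "ay": .., "az": ..}, ...]. A call has 1 to 5 rows; each row is the pose to reach, as a shift and turn from the pose commanded when the call began, along the tool's axes at that moment, turning the shorter way round; what a row does not reach only later rows make up. A row lasts 1/12 s, in which the tool goes at most 41.7 mm and 7.16 degrees, less where a joint would pass 70% of its speed; a pose out of reach is approached as far as the arm can. A call with a number of a shift or a turn outside -1 to 1 is refused whole. A call with a gripper value outside its range is refused whole. The fingers move at their own pace and stop on an object; the grip force is fixed at half the most. Time passes only in rows, so rows that repeat a pose let the fingers close. It gives the time, the measured TCP pose, the force and the opening at its end, in the units of the state.
- r.sense(): the state, without advancing time (a new reading comes with each control period).
- viewer.capture(name): name is "scene" or "top" or "wrist"; returns a dict with "image" (480x640x3 uint8, red, green, blue), "fx", "fy", "cx", "cy" (pixels), "R" (3x3) and "t" (3): a world point X has camera coordinates R X + t; the wrist camera has in their place "mount" (4x4, takes a point from camera to tool coordinates, whose origin is the TCP and whose axes are the tool frame's). Camera axes: x right, y down, z forward; pixel columns grow to the right and rows downward; lengths in m; the calibration is good to about 2 mm. A picture is of the moment at which its call begins: read the wrist's pose just before it. There is no depth.
- job.finish_job(): hands the job in, once; it reports no verdict.
Trained networks look in a picture, given as the dict that the camera call returned (one of the last four; its "shot" number tells which), for a name from the list of things; names that differ only in an ending like _2 or _b are one class to them, and where a whole thing is asked for, a point or a joint stands for the part that bears it (a point fixed in the world has none). Each returns a list of dicts, best first, with "score" (0 to 1); they miss things now and then, are a little off and sometimes report something else, mostly with a low value. They report only what shows in the picture. A call takes as long as a camera call. They do not tell look-alikes from the thing itself.
- spotter.find_in(name, picture): "uv" ([column, row] in pixels, amid what is visible of it).
- spotter.silhouettes(name, picture): "region" (480x640 bool, what is visible of it) and "uv" ([column, row] in pixels, amid what is visible of it).
The state is a dict: "time_s": time; "joints": joint angles; "joint_velocities": joint speeds; "effort": joint torques, N m; "tcp_pos": TCP position; "ee_rot": TCP orientation; "wrist_force": force on the tool from outside, world axes, zero at the start; "moment": the same for the moment, N m; "gripper_width": opening from 0.0 (shut) to 1.0 (fully open).
Only numpy, scipy, OpenCV 4.12 (cv2) and the standard library are available. Lean on these libraries where they do the work, as an engineer would, in place of code of your own. Each camera call takes 0.05 s, during which the arm holds its last target. There are 200 camera calls.

## Working session

There is one attempt and no reset: what is moved stays moved. The work goes in short steps, Python scripts to look and compute and a tool call to move; the robot and the scene stay as the last step left them, time stands still between calls to the robot, and variables do not carry over. Pictures are saved under pics/ and viewed, about 8 in all and at most 12, crops included, and the job is handed in when it is done.

Besides the shell and the picture viewer there is one more tool, called as name([rows], argument=value, ...), one row to a line, values as JSON. play_rows: Moves the arm, as the interface text tells. Its arguments: {"type":"object","properties":{"commands":{"type":"array"}},"required":["commands"]}

```bash
ls; mkdir -p pics; python3 - <<'E'
from station import r, viewer, job, spotter
import cv2, numpy as np
ims=[]
for n in ["scene","top"]:
    c=viewer.capture(n); im=c["image"][:,:,::-1].copy()
    print(n,c["fx"],c["fy"],c["cx"],c["cy"],np.round(c["R"],4).tolist(),np.round(c["t"],4).tolist())
    for k in ["sign_a","stand_a"]:
        for d in spotter.find_in(k,c): print(k,np.round(d["uv"]),round(d["score"],2))
    cv2.imwrite(f"pics/{n}0.png",im)
print(r.sense())
E
```

```text
pics
scene 563.3098828261946 563.3098828261946 314.50903786270123 248.36568599341868 [[0.1011, 0.9949, 0.0014], [0.7601, -0.0763, -0.6453], [-0.6419, 0.0662, -0.7639]] [-0.0445, -0.3487, 1.7938]
sign_a [415. 257.] 0.9
sign_a [213. 260.] 0.9
sign_a [457. 192.] 0.9
sign_a [369. 210.] 0.58
stand_a [225. 292.] 0.94
stand_a [401. 288.] 0.92
top 438.25564329568675 438.25564329568675 315.46276213130824 241.91537307273498 [[-0.0042, -0.9999, -0.0129], [-0.9991, 0.0047, -0.0415], [0.0415, 0.0127, -0.9991]] [0.0175, 0.5296, 1.0735]
sign_a [221. 213.] 0.97
sign_a [255. 325.] 0.87
sign_a [145. 343.] 0.77
sign_a [436. 228.] 0.6
sign_a [255. 230.] 0.46
stand_a [250. 233.] 0.67
stand_a [406. 220.] 0.61
{'time_s': 0.3, 'joints': array([-5.47967920e+01,  2.20594744e+01,  4.31794008e-01, -6.57788632e-03,
       -6.84101051e+01, -1.48189451e+01]), 'joint_velocities': array([-0.04911227, -0.11588478,  0.22112819, -0.02589142, -0.02179077,
       -0.03422099]), 'effort': array([ 4.31574481e-04, -3.90041041e+01,  1.87246388e+01,  4.21569362e+00,
        1.30226085e-02, -1.30034355e-04]), 'tcp_pos': array([ 0.21768194, -0.5856944 ,  0.24120284]), 'ee_rot': array([[-2.92947276e-04, -3.48274866e-01,  9.37392411e-01],
       [ 6.00408061e-04,  9.37392221e-01,  3.48274983e-01],
       [-9.99999777e-01,  6.64844167e-04, -6.54994606e-05]]), 'wrist_force': array([-0.5872425 , -0.39705729,  0.18918523]), 'moment': array([ 0.02673035, -0.02178363,  0.0082959 ]), 'gripper_width': 1.0050549284381014}
```

View pics/scene0.png

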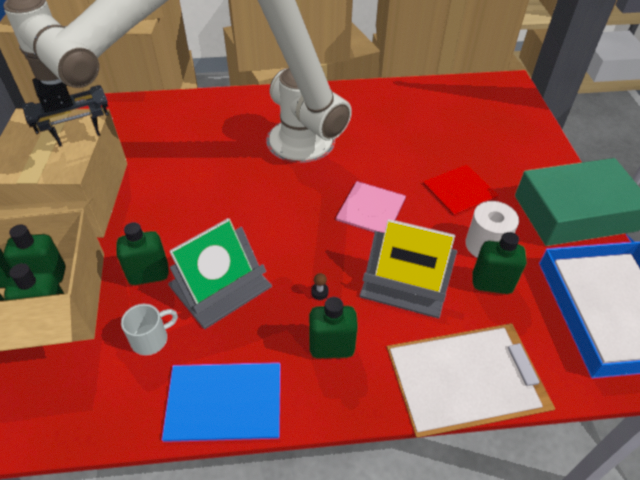

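View pics/top0.png

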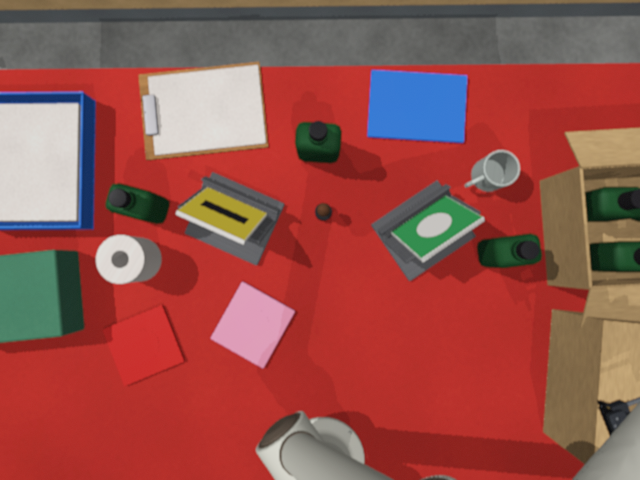

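Candidates: (415,257) in the scene picture is a yellow board with a black bar in an easel. (213,260) is green in an easel, so that is sign_b. (369,210) is pink and (457,192) is red; both lie flat and are look-alikes. The first fits the description; in the top view it is at (221,213). I'll fit its pose and check it in a crop.

```bash
cat > h.py <<'E'
from station import r, viewer, job, spotter
import cv2, numpy as np
from scipy.optimize import least_squares
L=0.56; UP=np.array([-np.sin(L),0,np.cos(L)]); N=np.array([np.cos(L),0,np.sin(L)])
def proj(c,X):
    p=X@np.array(c["R"]).T+np.array(c["t"]); return np.c_[c["fx"]*p[:,0]/p[:,2]+c["cx"],c["fy"]*p[:,1]/p[:,2]+c["cy"]]
def wristcam(c,s):
    M=np.array(c["mount"]); T=np.eye(4); T[:3,:3]=s["ee_rot"]; T[:3,3]=s["tcp_pos"]; A=np.linalg.inv(T@M)
    c["R"],c["t"]=A[:3,:3],A[:3,3]; return c
def Rz(a): return np.array([[np.cos(a),-np.sin(a),0],[np.sin(a),np.cos(a),0],[0,0,1]])
def quad(mask):
    k=max(cv2.findContours(mask,cv2.RETR_EXTERNAL,cv2.CHAIN_APPROX_NONE)[0],key=cv2.contourArea); h=cv2.convexHull(k)
    for e in np.arange(2,25,.5):
        q=cv2.approxPolyDP(h,e,True)
        if len(q)==4: break
    q=q[:,0].astype(float)
    out=[]; P=k[:,0].astype(float); ln=[]      # refine: fit lines to the contour between corners
    for i in range(4):
        a,b=q[i],q[(i+1)%4]; d=(b-a)/np.linalg.norm(b-a); s=(P-a)@d; n=np.abs((P-a)@[-d[1],d[0]])
        m=(n<3)&(s>4)&(s<np.linalg.norm(b-a)-4)
        ln.append(cv2.fitLine(P[m].astype(np.float32),cv2.DIST_HUBER,0,.01,.01).ravel())
    for i in range(4):
        A,B=ln[i-1],ln[i]; t=np.linalg.solve(np.c_[A[:2],-B[:2]],B[2:]-A[2:]); out.append(A[2:]+t[0]*A[:2])
    return np.array(out)
def color(c,which):
    h=cv2.cvtColor(c["image"],cv2.COLOR_RGB2HSV)
    lo,hi=((20,120,80),(35,255,255)) if which=="y" else ((60,150,60),(85,255,255))
    return cv2.inRange(h,lo,hi)
SGN=np.array([[1,1],[1,-1],[-1,-1],[-1,1]])
def corners(p,off=.005):   # p: x,y,yaw of the stand frame with the board at the seat, z add, lean add
    return np.array([np.array([p[0],p[1],0])+Rz(p[2])@(np.array([-.001,0,.101])+off*N+u*.075*UP+np.array([0,v*.08,0])) for u,v in SGN])
E
python3 - <<'E'
from h import *
obs=[]
for n in ["scene","top"]:
    c=viewer.capture(n)
    q=quad(color(c,"y"))
    obs.append((c,q)); print(n,np.round(q,1).tolist())
    if n=="scene": cv2.imwrite("pics/crop.png",cv2.resize(c["image"][200:330,340:500,::-1],None,fx=5,fy=4.6,interpolation=3))
from itertools import product
best=None
for yaw in np.radians([-30,0,30]):
  f=lambda p:np.concatenate([min(((proj(c,corners(p))-np.roll(qq,k,0)) for k in range(4) for qq in(q,q[::-1])),key=lambda e:(e**2).sum()).ravel() for c,q in obs])
  s=least_squares(f,[.55,.2,yaw])
  if best is None or s.cost<best.cost: best=s
print(best.x,np.degrees(best.x[2]),np.round(best.fun,1))
E
```

```text
scene [[388.0, 221.8000030517578], [452.3999938964844, 237.1999969482422], [437.79998779296875, 290.8999938964844], [375.8999938964844, 274.70001220703125]]
top [[179.10000610351562, 209.39999389648438], [207.5, 187.39999389648438], [264.79998779296875, 212.6999969482422], [243.60000610351562, 238.10000610351562]]
[ 0.59337142  0.22186813 -0.42083814] -24.112249253579535 [ 1.8 -1.7 -1.1 -2.2 -1.8  2.7  0.9  3.2 -2.8  0.7  0.9  2.3  2.4 -0.1
 -0.4 -1.3]
```

View pics/crop.png

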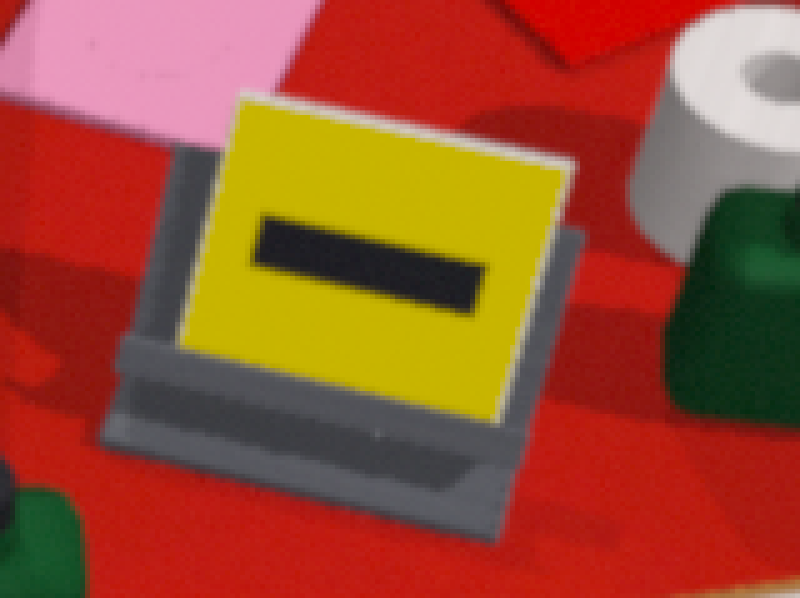

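The crop shows a yellow board with a black bar in a dark easel, so this is sign_a. The lip hides its lower edge. I'll refit with the lower corners constrained across the side edges only, and get the stand's centre from the lip ends at scene (364,273) and (445,293).

```bash
cat >> h.py <<'E'
def fitsign(obs,x0=(.593,.222,-.42),off=.005,free=False):
    def f(p):
        out=[]
        for c,q in obs:
            P=proj(c,corners(p,off)+(np.array([0,0,p[3]]) if free else 0))
            best=min((np.roll(qq,k,0) for k in range(4) for qq in(q,q[::-1])),key=lambda Q:((P-Q)**2).sum())
            e=P-best
            for lo,hi in((2,1),(3,0)):
                d=best[lo]-best[hi]; d/=np.linalg.norm(d); e[lo]=[e[lo]@[-d[1],d[0]],0]
            out.append(e.ravel())
        return np.concatenate(out)
    return least_squares(f,list(x0)+([0.] if free else []))
E
python3 - <<'E'
from h import *
cs=[viewer.capture(n) for n in("scene","top")]
obs=[(c,quad(color(c,"y"))) for c in cs]
for fr in(False,True):
    s=fitsign(obs,free=fr); print(s.x,np.degrees(s.x[2]),np.round(s.fun,1))
p=fitsign(obs).x
X=lambda y,n,u:np.array([p[0],p[1],0])+Rz(p[2])@(np.array([.035,y,.035])+n*N+u*UP)
print("lip ends pred scene",np.round(proj(cs[0],np.array([X(s*.1,.03,.014) for s in(-1,1)])),1).tolist())
base=np.array([np.array([p[0],p[1],0])+Rz(p[2])@np.array([a*.085,b*.1,.012]) for a,b in SGN])
for c,n in zip(cs,("scene","top")):
    im=c["image"][:,:,::-1].copy()
    for Q in(base,np.array([X(-.1,.0,.114),X(.1,0,.114),X(.1,0.03,.014),X(-.1,.03,.014)])):
        cv2.polylines(im,[np.int32(np.round(proj(c,Q)*8))],True,(255,255,0),1,cv2.LINE_AA,3)
    u,v=map(int,proj(c,base).mean(0)); cv2.imwrite(f"pics/o_{n}.png",cv2.resize(im[v-65:v+65,u-80:u+80],None,fx=2.5,fy=2.5,interpolation=3))
a,b=[cv2.imread(f"pics/o_{n}.png") for n in("scene","top")]; cv2.imwrite("pics/o.png",np.hstack([a,b]))
E
```

```text
[ 0.5968717   0.21980813 -0.41863406] -23.98596497581752 [ 1.3 -0.6 -1.7 -1.   1.4  0.  -1.6  0.  -2.  -0.9  1.9  0.5  1.4  0.
 -1.8  0. ]
[ 0.59593985  0.22100655 -0.41893906 -0.0052598 ] -24.003440220014895 [ 1.3  0.6 -1.5  0.2  1.   0.  -1.9  0.  -1.7 -0.2  1.8  1.1  1.6  0.
 -1.2  0. ]
lip ends pred scene [[365.3, 274.0], [447.6, 295.2]]
```

View pics/o.png

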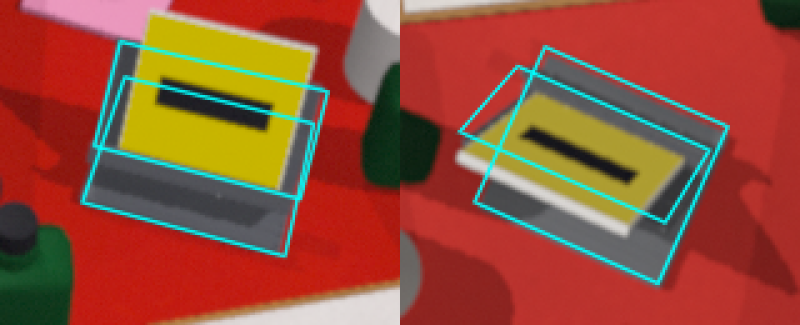

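The overlay matches the easel: base outline and lip agree within about 3 px, and the board is within a few mm of the middle. Next I'll plan the grasp, travelling high with the tool's y along -normal so that the last joint can make the half turn.

```bash
cat >> h.py <<'E'
from scipy.spatial.transform import Rotation as Ro
P=np.array([.5955,.2205,-.4187])   # stand pose estimate x,y,yaw
def frame(p=P):
    Rw=Rz(p[2]); return np.array([p[0],p[1],0])+Rw@np.array([-.001,0,.101]),Rw@UP,Rw@N,Rw@np.array([0,1,0])
def Rgrasp(sy=-1,p=P):
    c,u,n,w=frame(p); x=-u; y=sy*n; return np.c_[x,y,np.cross(x,y)]
def plan(wps,start=None,dmax=.195,amax=34):
    s=r.sense(); pos,R=(np.array(s["tcp_pos"]),np.array(s["ee_rot"])) if start is None else start
    for k,(tp,tR) in enumerate(wps):
        tp=np.array(tp); D=Ro.from_matrix(R.T@tR).as_rotvec()
        n=int(max(1,np.ceil(np.linalg.norm(tp-pos)/dmax),np.ceil(np.degrees(np.linalg.norm(D))/amax)))
        p0=pos
        for i in range(n):
            q=p0+(tp-p0)*(i+1)/n; d=R.T@(q-pos)/.75; a=D/n/np.pi
            print(f"wp{k}.{i}",np.round(d,4).tolist(),np.round(a,4).tolist(),"rows",round(max(np.linalg.norm(d)*.75/.0417,np.degrees(np.linalg.norm(a)*np.pi)/7.16),1))
            pos=q; R=R@Ro.from_rotvec(D/n).as_matrix()
def st():
    s=r.sense(); c,u,n,w=frame(); d=s["tcp_pos"]-c
    print("t",s["time_s"],"tcp",np.round(s["tcp_pos"],4),"rel u,n,w mm",np.round(1e3*np.array([d@u,d@n,d@w]),1),"ang",np.round(np.degrees(Ro.from_matrix(Rgrasp().T@s["ee_rot"]).as_rotvec()),1),"j",np.round(s["joints"],1),"F",np.round(s["wrist_force"],1),"g",round(s["gripper_width"],3)); return s
E
python3 - <<'E'
from h import *
s=st(); c,u,n,w=frame(); print(np.round(viewer.capture("wrist")["mount"],3))
plan([(s["tcp_pos"]+[0,0,.18],s["ee_rot"]),(c+u*.2+[0,0,.13],Rgrasp())])
print(c+u*.05)
E
```

```text
t 0.5 tcp [ 0.2177 -0.5858  0.2415] rel u,n,w mm [ 127.7   60.8 -890.2] ang [44.4 12.8 30.4] j [-54.8  22.    0.4  -0.  -68.4 -14.8] F [ 0.5 -0.3 -0.1] g 1.0
[[ 0.    -0.294  0.956 -0.143]
 [ 1.    -0.001 -0.001  0.   ]
 [ 0.001  0.956  0.294 -0.081]
 [ 0.     0.     0.     1.   ]]
wp0.0 [-0.2399, 0.0, 0.0] [-0.0, 0.0, 0.0] rows 4.3
wp1.0 [0.0056, 0.1865, 0.1489] [-0.0493, -0.0142, -0.0337] rows 4.3
wp1.1 [-0.0056, 0.1612, 0.1759] [-0.0493, -0.0142, -0.0337] rows 4.3
wp1.2 [-0.0127, 0.1311, 0.199] [-0.0493, -0.0142, -0.0337] rows 4.3
wp1.3 [-0.0156, 0.0972, 0.2174] [-0.0493, -0.0142, -0.0337] rows 4.3
wp1.4 [-0.014, 0.0608, 0.2304] [-0.0493, -0.0142, -0.0337] rows 4.3
[0.57032131 0.23170487 0.14336276]
```

play_rows([
  {"fingers": -1, "tx": -0.24, "ty": 0, "tz": 0, "ax": 0, "ay": 0, "az": 0},
  {"fingers": -1, "tx": -0.24, "ty": 0, "tz": 0, "ax": 0, "ay": 0, "az": 0},
  {"fingers": -1, "tx": -0.24, "ty": 0, "tz": 0, "ax": 0, "ay": 0, "az": 0},
  {"fingers": -1, "tx": -0.24, "ty": 0, "tz": 0, "ax": 0, "ay": 0, "az": 0},
  {"fingers": -1, "tx": -0.24, "ty": 0, "tz": 0, "ax": 0, "ay": 0, "az": 0},
])

```text
time_s: 0.97
tcp_pos: [0.2175, -0.5871, 0.4298]
ee_rot: [[0.005, -0.348, 0.937], [-0.012, 0.937, 0.348], [-1.0, -0.013, 0.0]]
wrist_force: [-0.1, -0.6, 1.1]
gripper_width: 0.999
```

play_rows([
  {"fingers": -1, "tx": 0.0056, "ty": 0.1865, "tz": 0.149, "ax": -0.0493, "ay": -0.0142, "az": -0.0337},
  {"fingers": -1, "tx": 0.0056, "ty": 0.1865, "tz": 0.149, "ax": -0.0493, "ay": -0.0142, "az": -0.0337},
  {"fingers": -1, "tx": 0.0056, "ty": 0.1865, "tz": 0.149, "ax": -0.0493, "ay": -0.0142, "az": -0.0337},
  {"fingers": -1, "tx": 0.0056, "ty": 0.1865, "tz": 0.149, "ax": -0.0493, "ay": -0.0142, "az": -0.0337},
  {"fingers": -1, "tx": 0.0056, "ty": 0.1865, "tz": 0.149, "ax": -0.0493, "ay": -0.0142, "az": -0.0337},
])

```text
time_s: 1.38
tcp_pos: [0.2737, -0.4119, 0.4184]
ee_rot: [[0.087, -0.487, 0.869], [-0.077, 0.867, 0.493], [-0.993, -0.11, 0.038]]
wrist_force: [-0.2, -0.6, -0.3]
gripper_width: 1.002
```

play_rows([
  {"fingers": -1, "tx": -0.0056, "ty": 0.161, "tz": 0.176, "ax": -0.0493, "ay": -0.0142, "az": -0.0337},
  {"fingers": -1, "tx": -0.0056, "ty": 0.161, "tz": 0.176, "ax": -0.0493, "ay": -0.0142, "az": -0.0337},
  {"fingers": -1, "tx": -0.0056, "ty": 0.161, "tz": 0.176, "ax": -0.0493, "ay": -0.0142, "az": -0.0337},
  {"fingers": -1, "tx": -0.0056, "ty": 0.161, "tz": 0.176, "ax": -0.0493, "ay": -0.0142, "az": -0.0337},
  {"fingers": -1, "tx": -0.0056, "ty": 0.161, "tz": 0.176, "ax": -0.0493, "ay": -0.0142, "az": -0.0337},
])

```text
time_s: 1.8
tcp_pos: [0.33, -0.2422, 0.4137]
ee_rot: [[0.182, -0.602, 0.777], [-0.138, 0.767, 0.627], [-0.973, -0.222, 0.057]]
wrist_force: [-0.5, 0.1, 0.3]
gripper_width: 1.0
```

play_rows([
  {"fingers": -1, "tx": -0.0127, "ty": 0.131, "tz": 0.199, "ax": -0.0493, "ay": -0.0142, "az": -0.0337},
  {"fingers": -1, "tx": -0.0127, "ty": 0.131, "tz": 0.199, "ax": -0.0493, "ay": -0.0142, "az": -0.0337},
  {"fingers": -1, "tx": -0.0127, "ty": 0.131, "tz": 0.199, "ax": -0.0493, "ay": -0.0142, "az": -0.0337},
  {"fingers": -1, "tx": -0.0127, "ty": 0.131, "tz": 0.199, "ax": -0.0493, "ay": -0.0142, "az": -0.0337},
  {"fingers": -1, "tx": -0.0127, "ty": 0.131, "tz": 0.199, "ax": -0.0493, "ay": -0.0142, "az": -0.0337},
])

```text
time_s: 2.22
tcp_pos: [0.3866, -0.072, 0.4092]
ee_rot: [[0.283, -0.691, 0.665], [-0.181, 0.642, 0.744], [-0.942, -0.331, 0.056]]
wrist_force: [0.2, -0.2, -0.5]
gripper_width: 0.998
```

```bash
python3 - <<'E'
from h import *
s=st(); c,u,n,w=frame()
plan([(c+u*.2+[0,0,.1],Rgrasp())])
E
```

```text
t 2.2167 tcp [ 0.3866 -0.072   0.4092] rel u,n,w mm [ 298.8  103.6 -352.1] ang [17.4  4.8 12.1] j [ 26.1 -16.3 -26.   17.7 -70.7 -72.9] F [ 0.2 -0.2 -0.5] g 0.998
wp0.0 [0.0046, 0.1014, 0.2145] [-0.0485, -0.0135, -0.0336] rows 4.3
wp0.1 [0.005, 0.0682, 0.2273] [-0.0485, -0.0135, -0.0336] rows 4.3
```

play_rows([
  {"fingers": -1, "tx": 0.0046, "ty": 0.1014, "tz": 0.2145, "ax": -0.0485, "ay": -0.0135, "az": -0.0336},
  {"fingers": -1, "tx": 0.0046, "ty": 0.1014, "tz": 0.2145, "ax": -0.0485, "ay": -0.0135, "az": -0.0336},
  {"fingers": -1, "tx": 0.0046, "ty": 0.1014, "tz": 0.2145, "ax": -0.0485, "ay": -0.0135, "az": -0.0336},
  {"fingers": -1, "tx": 0.0046, "ty": 0.1014, "tz": 0.2145, "ax": -0.0485, "ay": -0.0135, "az": -0.0336},
  {"fingers": -1, "tx": 0.0046, "ty": 0.1014, "tz": 0.2145, "ax": -0.0485, "ay": -0.0135, "az": -0.0336},
])

```text
time_s: 2.63
tcp_pos: [0.4436, 0.096, 0.3886]
ee_rot: [[0.382, -0.748, 0.543], [-0.21, 0.502, 0.839], [-0.9, -0.435, 0.035]]
wrist_force: [0.3, -0.8, 0.3]
gripper_width: 0.997
```

play_rows([
  {"fingers": -1, "tx": 0.005, "ty": 0.0682, "tz": 0.2273, "ax": -0.0485, "ay": -0.0135, "az": -0.0336},
  {"fingers": -1, "tx": 0.005, "ty": 0.0682, "tz": 0.2273, "ax": -0.0485, "ay": -0.0135, "az": -0.0336},
  {"fingers": -1, "tx": 0.005, "ty": 0.0682, "tz": 0.2273, "ax": -0.0485, "ay": -0.0135, "az": -0.0336},
  {"fingers": -1, "tx": 0.005, "ty": 0.0682, "tz": 0.2273, "ax": -0.0485, "ay": -0.0135, "az": -0.0336},
  {"fingers": -1, "tx": 0.005, "ty": 0.0682, "tz": 0.2273, "ax": -0.0485, "ay": -0.0135, "az": -0.0336},
])

```text
time_s: 3.05
tcp_pos: [0.5004, 0.264, 0.3683]
ee_rot: [[0.483, -0.774, 0.409], [-0.219, 0.346, 0.912], [-0.848, -0.53, -0.002]]
wrist_force: [0.5, -0.3, 0.4]
gripper_width: 1.001
```

```bash
python3 - <<'E'
from h import *
s=st(); c,u,n,w=frame()
k=wristcam(viewer.capture("wrist"),s); im=k["image"][:,:,::-1].copy()
for o,col in((-.005,(255,255,0)),(.005,(255,0,255))): cv2.polylines(im,[np.int32(proj(k,corners(P,o)))],True,col,1)
cv2.imwrite("pics/w1.png",im)
plan([(c+u*.11,Rgrasp())])
E
```

```text
t 3.05 tcp [0.5004 0.264  0.3683] rel u,n,w mm [281.5  54.3   1.1] ang [0.1 0.2 0.1] j [ 57.5   5.3 -22.2  36.2 -62.7 -98.7] F [ 0.5 -0.3  0.4] g 1.001
wp0.0 [0.2284, 0.072, -0.0] [-0.0004, -0.0015, -0.0005] rows 4.3
```

View pics/w1.png

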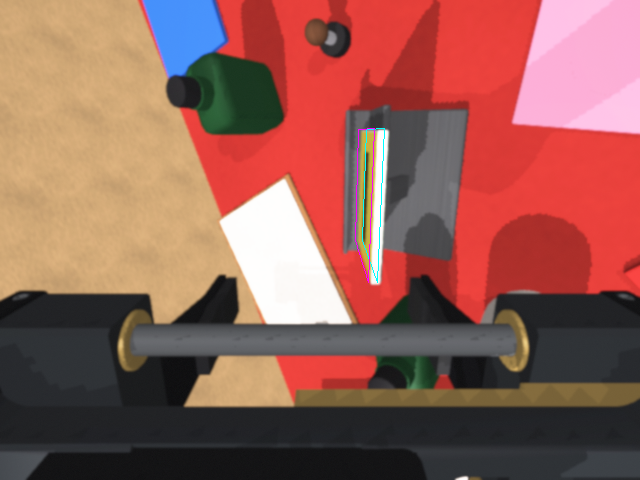

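The overlay from the wrist view lies on the board (columns 358–388, rows 128–283), so the pose is good. Now I'll go down over the top edge and grip.

play_rows([
  {"fingers": -1, "tx": 0.2284, "ty": 0.072, "tz": 0, "ax": 0, "ay": -0.001, "az": 0},
  {"fingers": -1, "tx": 0.2284, "ty": 0.072, "tz": 0, "ax": 0, "ay": -0.001, "az": 0},
  {"fingers": -1, "tx": 0.2284, "ty": 0.072, "tz": 0, "ax": 0, "ay": -0.001, "az": 0},
  {"fingers": -1, "tx": 0.2284, "ty": 0.072, "tz": 0, "ax": 0, "ay": -0.001, "az": 0},
  {"fingers": -1, "tx": 0.2284, "ty": 0.072, "tz": 0, "ax": 0, "ay": -0.001, "az": 0},
])

```text
time_s: 3.52
tcp_pos: [0.5381, 0.2365, 0.1899]
ee_rot: [[0.477, -0.776, 0.414], [-0.223, 0.348, 0.91], [-0.85, -0.526, -0.007]]
wrist_force: [0.4, -0.6, -0.0]
gripper_width: 1.0
```

```bash
python3 - <<'E'
from h import *
s=st(); c,u,n,w=frame()
k=wristcam(viewer.capture("wrist"),s); im=k["image"][:,:,::-1].copy()
for o,col in((-.005,(255,255,0)),(.005,(255,0,255))): cv2.polylines(im,[np.int32(proj(k,corners(P,o)))],True,col,1)
cv2.imwrite("pics/w2.png",im)
plan([(c+u*.05,Rgrasp())])
E
```

```text
t 3.5167 tcp [0.5381 0.2365 0.1899] rel u,n,w mm [106.2  -1.9  -8.8] ang [0.1 0.6 0.3] j [  47.5   14.9  -40.4   54.7  -38.  -117. ] F [ 0.4 -0.6 -0. ] g 1.0
wp0.0 [0.0742, -0.0026, 0.0129] [-0.0007, -0.0038, -0.0018] rows 1.4
```

View pics/w2.png

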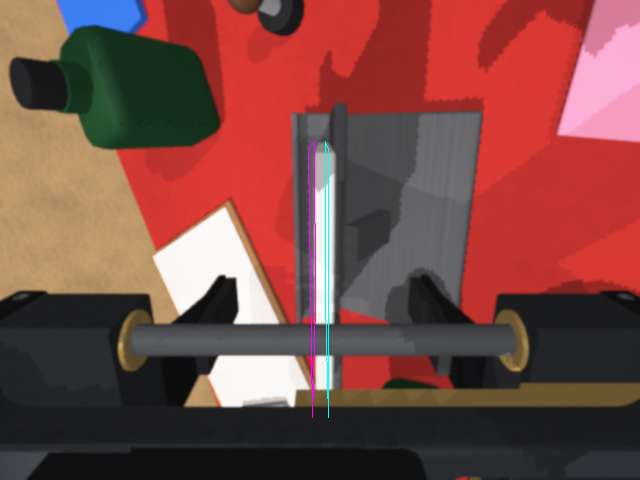

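play_rows([
  {"fingers": -1, "tx": 0, "ty": 0, "tz": 0, "ax": 0, "ay": 0, "az": 0},
  {"fingers": -1, "tx": 0, "ty": 0, "tz": 0, "ax": 0, "ay": 0, "az": 0},
])

```text
time_s: 3.73
tcp_pos: [0.5406, 0.2406, 0.1977]
ee_rot: [[0.485, -0.771, 0.412], [-0.216, 0.351, 0.911], [-0.847, -0.531, 0.004]]
wrist_force: [0.4, 0.1, 0.0]
gripper_width: 1.0
```

```bash
python3 - <<'E'
from h import *
s=st(); c,u,n,w=frame()
k=wristcam(viewer.capture("wrist"),s); im=k["image"]
row=im[230].astype(int); b=np.where((row.min(1)>190))[0]; print("white cols row230",b[(b>290)&(b<360)])
for X in (c+u*.075-n*.005,c+u*.075+n*.005): print([np.round(proj(k,(X+t*w)[None])[0],1) for t in(-.03,.0,.03)])
plan([(c+u*.05,Rgrasp())])
E
```

```text
t 3.7333 tcp [0.5406 0.2406 0.1977] rel u,n,w mm [112.4   2.8  -4. ] ang [ 0.4 -0.   0. ] j [  47.7   14.5  -39.7   54.5  -38.3 -116.8] F [0.4 0.1 0. ] g 1.0
white cols row230 [325 326 327 328 329 330 331 332 333 334 335 336 337 338 339 340 341]
[array([337.5, 234.7]), array([337.3, 285.7]), array([337. , 332.4])]
[array([318.9, 234.9]), array([319.5, 285.8]), array([320. , 332.5])]
wp0.0 [0.084, 0.004, 0.0043] [-0.0023, 0.0006, 0.0001] rows 1.5
```

play_rows([
  {"fingers": -1, "tx": 0.04, "ty": 0.007, "tz": 0.0045, "ax": -0.002, "ay": 0, "az": 0},
  {"fingers": -1, "tx": 0.084, "ty": 0.007, "tz": 0.0045, "ax": -0.002, "ay": 0, "az": 0},
  {"fingers": -1, "tx": 0.084, "ty": 0.007, "tz": 0.0045, "ax": -0.002, "ay": 0, "az": 0},
  {"fingers": -1, "tx": 0.084, "ty": 0.007, "tz": 0.0045, "ax": -0.002, "ay": 0, "az": 0},
  {"fingers": -1, "tx": 0.084, "ty": 0.007, "tz": 0.0045, "ax": -0.002, "ay": 0, "az": 0},
])

```text
time_s: 4.2
tcp_pos: [0.5685, 0.2326, 0.1422]
ee_rot: [[0.486, -0.774, 0.407], [-0.215, 0.345, 0.914], [-0.847, -0.532, 0.001]]
wrist_force: [-0.1, 0.7, 0.3]
gripper_width: 1.001
```

```bash
sed -i 's/^P=np.*/P=np.array([.5928,.2217,-.4187])/' h.py; python3 - <<'E'
from h import *
s=st(); c,u,n,w=frame()
k=wristcam(viewer.capture("wrist"),s); im=k["image"]
for v in(150,200,260):
  row=im[v].astype(int); b=np.where((row.min(1)>185))[0]; b=b[(b>290)&(b<380)]; print("white cols",v,b[:1],b[-1:])
for X in (c+u*.075-n*.005,c+u*.075+n*.005): print([np.round(proj(k,(X+t*w)[None])[0],1) for t in(-.06,-.04,-.02)])
plan([(c+u*.05,Rgrasp())])
E
```

```text
t 4.2 tcp [0.5685 0.2326 0.1422] rel u,n,w mm [48.5  0.1  0. ] ang [ 0.  -0.1 -0. ] j [  40.9   19.8  -43.    68.8  -31.  -126.7] F [-0.1  0.7  0.3] g 1.001
white cols 150 [] []
white cols 200 [] []
white cols 260 [] []
[array([338.6, 193.3]), array([338. , 249.6]), array([337.4, 300.8])]
[array([308.8, 193.3]), array([309.6, 249.6]), array([310.3, 300.8])]
wp0.0 [-0.0015, 0.0, -0.0007] [-0.0001, 0.0008, 0.0002] rows 0.0
```

play_rows([
  {"fingers": 1, "tx": 0, "ty": 0, "tz": 0, "ax": 0, "ay": 0, "az": 0},
  {"fingers": 1, "tx": 0, "ty": 0, "tz": 0, "ax": 0, "ay": 0, "az": 0},
  {"fingers": 1, "tx": 0, "ty": 0, "tz": 0, "ax": 0, "ay": 0, "az": 0},
  {"fingers": 1, "tx": 0, "ty": 0, "tz": 0, "ax": 0, "ay": 0, "az": 0},
  {"fingers": 1, "tx": 0, "ty": 0, "tz": 0, "ax": 0, "ay": 0, "az": 0},
])

```text
time_s: 4.67
tcp_pos: [0.5677, 0.232, 0.1401]
ee_rot: [[0.484, -0.775, 0.406], [-0.216, 0.344, 0.914], [-0.848, -0.53, -0.001]]
wrist_force: [0.0, -0.3, -0.9]
gripper_width: 0.707
```

play_rows([
  {"fingers": 1, "tx": 0, "ty": 0, "tz": 0, "ax": 0, "ay": 0, "az": 0},
  {"fingers": 1, "tx": 0, "ty": 0, "tz": 0, "ax": 0, "ay": 0, "az": 0},
  {"fingers": 1, "tx": 0, "ty": 0, "tz": 0, "ax": 0, "ay": 0, "az": 0},
  {"fingers": 1, "tx": 0, "ty": 0, "tz": 0, "ax": 0, "ay": 0, "az": 0},
  {"fingers": 1, "tx": 0, "ty": 0, "tz": 0, "ax": 0, "ay": 0, "az": 0},
])

```text
time_s: 5.08
tcp_pos: [0.5678, 0.2317, 0.1396]
ee_rot: [[0.483, -0.775, 0.407], [-0.217, 0.344, 0.914], [-0.848, -0.53, -0.002]]
wrist_force: [-0.0, -0.1, -0.2]
gripper_width: 0.33
```

play_rows([
  {"fingers": 1, "tx": 0, "ty": 0, "tz": 0, "ax": 0, "ay": 0, "az": 0},
  {"fingers": 1, "tx": 0, "ty": 0, "tz": 0, "ax": 0, "ay": 0, "az": 0},
  {"fingers": 1, "tx": 0, "ty": 0, "tz": 0, "ax": 0, "ay": 0, "az": 0},
  {"fingers": 1, "tx": 0, "ty": 0, "tz": 0, "ax": 0, "ay": 0, "az": 0},
  {"fingers": 1, "tx": 0, "ty": 0, "tz": 0, "ax": 0, "ay": 0, "az": 0},
])

```text
time_s: 5.5
tcp_pos: [0.5686, 0.2314, 0.1405]
ee_rot: [[0.485, -0.774, 0.408], [-0.218, 0.345, 0.913], [-0.847, -0.531, -0.001]]
wrist_force: [3.9, -1.6, 1.0]
gripper_width: 0.111
```

```bash
python3 - <<'E'
from h import *
s=st(); c,u,n,w=frame()
k=viewer.capture("wrist"); cv2.imwrite("pics/w3.png",k["image"][:,:,::-1])
E
```

```text
t 5.5 tcp [0.5686 0.2314 0.1405] rel u,n,w mm [46.8 -0.3 -1. ] ang [ 0.   0.1 -0. ] j [  40.7   19.9  -43.    69.   -31.  -126.8] F [ 3.9 -1.6  1. ] g 0.111
```

View pics/w3.png

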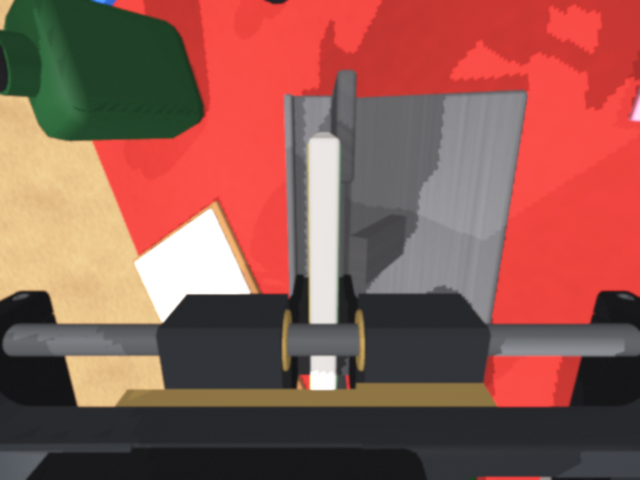

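The board sits between the pads: the opening is about 9.7 mm, and its white edge runs from row 135 to 385 at column 323. Lift along the board and measure the grip offset along the ledge from this picture.

play_rows([
  {"fingers": 1, "tx": 0, "ty": 0, "tz": 0, "ax": 0, "ay": 0, "az": 0},
  {"fingers": 1, "tx": -0.02, "ty": 0, "tz": 0, "ax": 0, "ay": 0, "az": 0},
  {"fingers": 1, "tx": -0.04, "ty": 0, "tz": 0, "ax": 0, "ay": 0, "az": 0},
  {"fingers": 1, "tx": -0.06, "ty": 0, "tz": 0, "ax": 0, "ay": 0, "az": 0},
  {"fingers": 1, "tx": -0.08, "ty": 0, "tz": 0, "ax": 0, "ay": 0, "az": 0},
])

```text
time_s: 5.97
tcp_pos: [0.5389, 0.2434, 0.1912]
ee_rot: [[0.483, -0.774, 0.409], [-0.22, 0.345, 0.913], [-0.848, -0.531, -0.004]]
wrist_force: [9.7, -3.4, -1.1]
gripper_width: 0.114
```

play_rows([
  {"fingers": 1, "tx": -0.03, "ty": 0, "tz": 0, "ax": 0, "ay": 0, "az": 0},
  {"fingers": 1, "tx": -0.06, "ty": 0, "tz": 0, "ax": 0, "ay": 0, "az": 0},
  {"fingers": 1, "tx": -0.1, "ty": 0, "tz": 0, "ax": 0, "ay": 0, "az": 0},
  {"fingers": 1, "tx": -0.14, "ty": 0, "tz": 0, "ax": 0, "ay": 0, "az": 0},
  {"fingers": 1, "tx": -0.19, "ty": 0, "tz": 0, "ax": 0, "ay": 0, "az": 0},
])

```text
time_s: 6.38
tcp_pos: [0.4683, 0.2748, 0.3101]
ee_rot: [[0.48, -0.777, 0.407], [-0.219, 0.343, 0.914], [-0.849, -0.528, -0.006]]
wrist_force: [-0.5, 0.9, -1.6]
gripper_width: 0.112
```

```bash
python3 - <<'E'
from h import *
c,u,n,w=frame(); R=np.c_[[.485,-.218,-.847],[-.774,.345,-.531],[.408,.913,-.001]]
k=viewer.capture("wrist"); k=wristcam(k,dict(ee_rot=R,tcp_pos=np.array([.5686,.2314,.1405])))
for t in(-.075,-.08,-.085): print("board end",t,np.round(proj(k,np.array([c+u*.075+t*w+s*n*.005 for s in(-1,1)])),1).tolist())
for t in(-.095,-.1,-.105): print("rest end",t,np.round(proj(k,np.array([c+u*.039+t*w-n*.009]))[0],1))
for t in(-.095,-.1,-.105): print("base end",t,np.round(proj(k,np.array([np.array([P[0],P[1],.012])+Rz(P[2])@[x,t,0] for x in(.085,-.085)])),1).tolist())
st()
E
```

```text
board end -0.075 [[338.1, 150.4], [306.8, 150.5]]
board end -0.08 [[338.3, 134.1], [306.6, 134.2]]
board end -0.085 [[338.5, 117.4], [306.4, 117.5]]
rest end -0.095 [345.  94.]
rest end -0.1 [345.2  80.5]
rest end -0.105 [345.4  66.6]
base end -0.095 [[292.3, 112.4], [523.0, 105.0]]
base end -0.1 [[292.2, 106.1], [524.4, 96.0]]
base end -0.105 [[292.0, 99.7], [525.8, 86.8]]
t 6.4333 tcp [0.4687 0.2789 0.3188] rel u,n,w mm [256.5   0.8   1.8] ang [ 0.  -0.5 -0. ] j [  61.3    5.3  -29.8   38.6  -58.  -107.1] F [0.4 2.2 3.5] g 0.113
```

The board was centred in the grip to 1 mm, and the stand's middle lies about 3.5 mm to -w. Start the half turn and check which way joint 6 goes.

play_rows([
  {"fingers": 1, "tx": 0, "ty": 0, "tz": 0, "ax": -0.035, "ay": 0, "az": 0},
  {"fingers": 1, "tx": 0, "ty": 0, "tz": 0, "ax": -0.07, "ay": 0, "az": 0},
  {"fingers": 1, "tx": 0, "ty": 0, "tz": 0, "ax": -0.105, "ay": 0, "az": 0},
  {"fingers": 1, "tx": 0, "ty": 0, "tz": 0, "ax": -0.14, "ay": 0, "az": 0},
  {"fingers": 1, "tx": 0, "ty": 0, "tz": 0, "ax": -0.175, "ay": 0, "az": 0},
])

```text
time_s: 6.85
tcp_pos: [0.4692, 0.2755, 0.3104]
ee_rot: [[0.483, -0.873, -0.065], [-0.217, -0.19, 0.958], [-0.849, -0.448, -0.281]]
wrist_force: [0.4, 0.3, -1.3]
gripper_width: 0.11
```

```bash
python3 -c "
from h import *
st()"
```

```text
t 6.85 tcp [0.4692 0.2755 0.3104] rel u,n,w mm [248.4  -2.1  -1.1] ang [-31.9   0.    0.2] j [ 60.9   5.7 -30.4  38.7 -57.5 -75.4] F [ 0.4  0.3 -1.3] g 0.11
```

Joint 6 is going the right way (−107 → −75). Carry on for the remaining 148°.

play_rows([
  {"fingers": 1, "tx": 0, "ty": 0, "tz": 0, "ax": -0.037, "ay": 0, "az": 0},
  {"fingers": 1, "tx": 0, "ty": 0, "tz": 0, "ax": -0.074, "ay": 0, "az": 0},
  {"fingers": 1, "tx": 0, "ty": 0, "tz": 0, "ax": -0.111, "ay": 0, "az": 0},
  {"fingers": 1, "tx": 0, "ty": 0, "tz": 0, "ax": -0.148, "ay": 0, "az": 0},
  {"fingers": 1, "tx": 0, "ty": 0, "tz": 0, "ax": -0.185, "ay": 0, "az": 0},
])

```text
time_s: 7.27
tcp_pos: [0.4693, 0.2755, 0.3103]
ee_rot: [[0.482, -0.695, -0.534], [-0.217, -0.685, 0.696], [-0.849, -0.22, -0.481]]
wrist_force: [-0.1, 0.1, -0.7]
gripper_width: 0.113
```

play_rows([
  {"fingers": 1, "tx": 0, "ty": 0, "tz": 0, "ax": -0.037, "ay": 0, "az": 0},
  {"fingers": 1, "tx": 0, "ty": 0, "tz": 0, "ax": -0.074, "ay": 0, "az": 0},
  {"fingers": 1, "tx": 0, "ty": 0, "tz": 0, "ax": -0.111, "ay": 0, "az": 0},
  {"fingers": 1, "tx": 0, "ty": 0, "tz": 0, "ax": -0.148, "ay": 0, "az": 0},
  {"fingers": 1, "tx": 0, "ty": 0, "tz": 0, "ax": -0.185, "ay": 0, "az": 0},
])

```text
time_s: 7.68
tcp_pos: [0.4693, 0.2755, 0.3103]
ee_rot: [[0.482, -0.287, -0.827], [-0.217, -0.954, 0.205], [-0.849, 0.08, -0.523]]
wrist_force: [0.9, -0.5, -0.4]
gripper_width: 0.108
```

play_rows([
  {"fingers": 1, "tx": 0, "ty": 0, "tz": 0, "ax": -0.037, "ay": 0, "az": 0},
  {"fingers": 1, "tx": 0, "ty": 0, "tz": 0, "ax": -0.074, "ay": 0, "az": 0},
  {"fingers": 1, "tx": 0, "ty": 0, "tz": 0, "ax": -0.111, "ay": 0, "az": 0},
  {"fingers": 1, "tx": 0, "ty": 0, "tz": 0, "ax": -0.148, "ay": 0, "az": 0},
  {"fingers": 1, "tx": 0, "ty": 0, "tz": 0, "ax": -0.185, "ay": 0, "az": 0},
])

```text
time_s: 8.1
tcp_pos: [0.4693, 0.2754, 0.3102]
ee_rot: [[0.482, 0.214, -0.849], [-0.217, -0.91, -0.352], [-0.849, 0.354, -0.393]]
wrist_force: [0.0, 0.3, -2.2]
gripper_width: 0.114
```

play_rows([
  {"fingers": 1, "tx": 0, "ty": 0, "tz": 0, "ax": -0.037, "ay": 0, "az": 0},
  {"fingers": 1, "tx": 0, "ty": 0, "tz": 0, "ax": -0.074, "ay": 0, "az": 0},
  {"fingers": 1, "tx": 0, "ty": 0, "tz": 0, "ax": -0.111, "ay": 0, "az": 0},
  {"fingers": 1, "tx": 0, "ty": 0, "tz": 0, "ax": -0.148, "ay": 0, "az": 0},
  {"fingers": 1, "tx": 0, "ty": 0, "tz": 0, "ax": -0.185, "ay": 0, "az": 0},
])

```text
time_s: 8.52
tcp_pos: [0.4693, 0.2755, 0.3103]
ee_rot: [[0.482, 0.645, -0.592], [-0.217, -0.567, -0.794], [-0.849, 0.512, -0.134]]
wrist_force: [-0.2, -0.2, -1.6]
gripper_width: 0.114
```

```bash
python3 - <<'E'
from h import *
s=st(); c,u,n,w=frame()
k=wristcam(viewer.capture("wrist"),s); cv2.imwrite("pics/w4.png",k["image"][:,:,::-1])
plan([(c+u*.13+n*.005-w*.0025,Rgrasp(1))])
E
```

```text
t 8.5167 tcp [0.4693 0.2755 0.3103] rel u,n,w mm [248.3  -2.1  -1.1] ang [-165.2   -0.2    0.2] j [ 60.9   5.7 -30.4  38.7 -57.5  57.8] F [-0.2 -0.2 -1.6] g 0.114
wp0.0 [0.1577, 0.01, -0.001] [-0.0813, 0.0007, 0.0008] rows 2.8
```

View pics/w4.png

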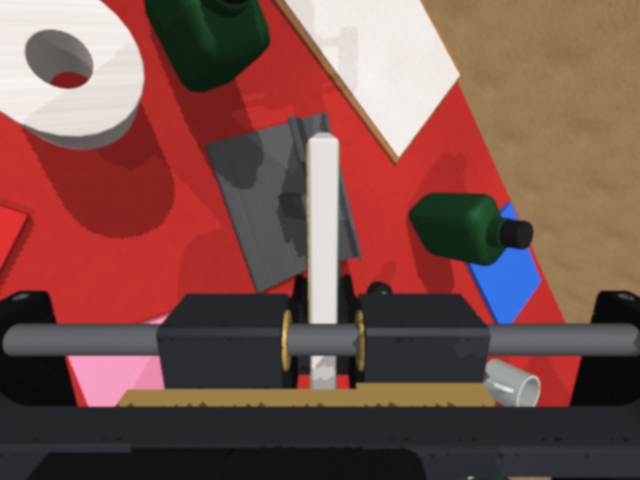

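The board is unchanged in the grip after the turn (end at row 135, columns 308–340). Finish the turn, then descend in front of the rest with 5 mm clearance.

play_rows([
  {"fingers": 1, "tx": 0, "ty": 0, "tz": 0, "ax": -0.04, "ay": 0, "az": 0},
  {"fingers": 1, "tx": 0, "ty": 0.005, "tz": 0, "ax": -0.0813, "ay": 0.0007, "az": 0.0008},
  {"fingers": 1, "tx": 0.05, "ty": 0.01, "tz": -0.001, "ax": -0.0813, "ay": 0.0007, "az": 0.0008},
  {"fingers": 1, "tx": 0.1, "ty": 0.01, "tz": -0.001, "ax": -0.0813, "ay": 0.0007, "az": 0.0008},
  {"fingers": 1, "tx": 0.15, "ty": 0.01, "tz": -0.001, "ax": -0.0813, "ay": 0.0007, "az": 0.0008},
])

```text
time_s: 8.98
tcp_pos: [0.5295, 0.2481, 0.2189]
ee_rot: [[0.487, 0.769, -0.415], [-0.213, -0.356, -0.91], [-0.847, 0.531, -0.01]]
wrist_force: [1.3, 1.2, -0.9]
gripper_width: 0.114
```

play_rows([
  {"fingers": 1, "tx": 0, "ty": 0, "tz": 0, "ax": 0, "ay": 0, "az": 0},
  {"fingers": 1, "tx": 0, "ty": 0, "tz": 0, "ax": 0, "ay": 0, "az": 0},
  {"fingers": 1, "tx": 0, "ty": 0, "tz": 0, "ax": 0, "ay": 0, "az": 0},
  {"fingers": 1, "tx": 0, "ty": 0, "tz": 0, "ax": 0, "ay": 0, "az": 0},
])

```text
time_s: 9.32
tcp_pos: [0.5297, 0.249, 0.2219]
ee_rot: [[0.489, 0.768, -0.414], [-0.213, -0.355, -0.91], [-0.846, 0.533, -0.01]]
wrist_force: [-0.2, 0.4, -0.8]
gripper_width: 0.115
```

```bash
python3 - <<'E'
from h import *
s=st(); c,u,n,w=frame()
k=wristcam(viewer.capture("wrist"),s); im=k["image"][:,:,::-1].copy()
F=lambda a,b,d:c+u*a+n*b+w*d
# seat region outline: rest front plane (n=-5) top at sides, lip top inner
for Q in([F(.039,-.005,-.1035),F(.039,-.005,.0965)],[F(-.061,.021,-.1035),F(-.061,.021,.0965)]):
    cv2.polylines(im,[np.int32(proj(k,np.array(Q)))],False,(255,255,0),1)
cv2.imwrite("pics/w5.png",im)
plan([(c+u*.062+n*.005-w*.0025,Rgrasp(1))])
E
```

```text
t 9.3167 tcp [0.5297 0.249  0.2219] rel u,n,w mm [138.4   6.8  -0.7] ang [-179.3    0.2   -0.4] j [ 50.4  12.6 -37.8  50.3 -41.7  65.8] F [-0.2  0.4 -0.8] g 0.115
wp0.0 [0.1021, -0.0026, 0.0029] [-0.0037, -0.0015, -0.0008] rows 1.8
```

View pics/w5.png

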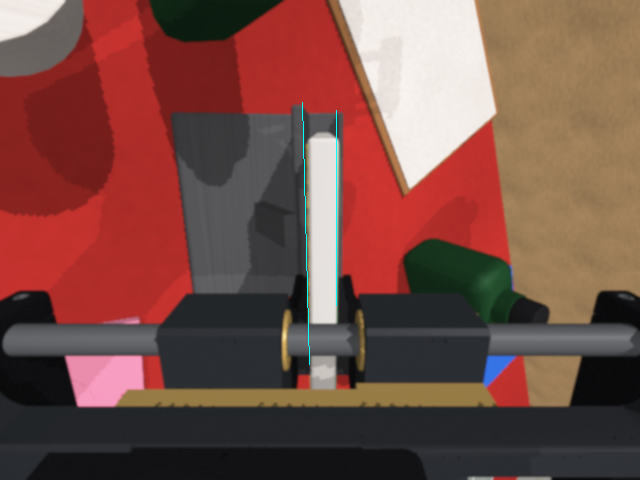

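The rest front (column 303) and the lip line agree with the model, and the board is between them. Descend to about 15 mm above home.

play_rows([
  {"fingers": 1, "tx": 0.025, "ty": -0.0026, "tz": 0.0029, "ax": -0.0037, "ay": -0.0015, "az": -0.0008},
  {"fingers": 1, "tx": 0.05, "ty": -0.0026, "tz": 0.0029, "ax": -0.0037, "ay": -0.0015, "az": -0.0008},
  {"fingers": 1, "tx": 0.075, "ty": -0.0026, "tz": 0.0029, "ax": -0.0037, "ay": -0.0015, "az": -0.0008},
  {"fingers": 1, "tx": 0.1, "ty": -0.0026, "tz": 0.0029, "ax": -0.0037, "ay": -0.0015, "az": -0.0008},
])

```text
time_s: 9.7
tcp_pos: [0.564, 0.2319, 0.1569]
ee_rot: [[0.486, 0.774, -0.406], [-0.216, -0.344, -0.914], [-0.847, 0.531, 0.0]]
wrist_force: [0.8, 0.1, -0.4]
gripper_width: 0.116
```

play_rows([
  {"fingers": 1, "tx": 0, "ty": 0, "tz": 0, "ax": 0, "ay": 0, "az": 0},
  {"fingers": 1, "tx": 0, "ty": 0, "tz": 0, "ax": 0, "ay": 0, "az": 0},
  {"fingers": 1, "tx": 0, "ty": 0, "tz": 0, "ax": 0, "ay": 0, "az": 0},
  {"fingers": 1, "tx": 0, "ty": 0, "tz": 0, "ax": 0, "ay": 0, "az": 0},
])

```text
time_s: 10.03
tcp_pos: [0.5638, 0.2314, 0.1574]
ee_rot: [[0.485, 0.774, -0.407], [-0.217, -0.344, -0.914], [-0.847, 0.531, 0.001]]
wrist_force: [0.4, -0.1, -1.1]
gripper_width: 0.114
```

```bash
python3 - <<'E'
from h import *
s=st(); c,u,n,w=frame()
plan([(c+u*.052+n*.003-w*.0025,Rgrasp(1)),(c+u*.047+n*.0-w*.0025,Rgrasp(1))])
E
```

```text
t 10.0333 tcp [0.5638 0.2314 0.1574] rel u,n,w mm [63.4  5.  -2.9] ang [ 1.8e+02 -0.0e+00 -1.0e-01] j [ 42.4  18.4 -42.1  64.4 -32.7  57. ] F [ 0.4 -0.1 -1.1] g 0.114
wp0.0 [0.0152, -0.0027, -0.0006] [0.0001, 0.0003, -0.0001] rows 0.3
wp1.0 [0.0067, -0.004, -0.0] [-0.0, -0.0, 0.0] rows 0.1
```

play_rows([
  {"fingers": 1, "tx": 0.005, "ty": -0.001, "tz": 0, "ax": 0, "ay": 0, "az": 0},
  {"fingers": 1, "tx": 0.01, "ty": -0.002, "tz": 0, "ax": 0, "ay": 0, "az": 0},
  {"fingers": 1, "tx": 0.015, "ty": -0.003, "tz": 0, "ax": 0, "ay": 0, "az": 0},
  {"fingers": 1, "tx": 0.019, "ty": -0.004, "tz": 0, "ax": 0, "ay": 0, "az": 0},
  {"fingers": 1, "tx": 0.019, "ty": -0.004, "tz": 0, "ax": 0, "ay": 0, "az": 0},
])

```text
time_s: 10.45
tcp_pos: [0.5682, 0.2277, 0.1413]
ee_rot: [[0.482, 0.775, -0.408], [-0.22, -0.343, -0.913], [-0.848, 0.53, 0.005]]
wrist_force: [1.1, 0.4, -1.5]
gripper_width: 0.113
```

play_rows([
  {"fingers": 1, "tx": 0, "ty": 0, "tz": 0, "ax": 0, "ay": 0, "az": 0},
  {"fingers": 1, "tx": 0, "ty": 0, "tz": 0, "ax": 0, "ay": 0, "az": 0},
  {"fingers": 1, "tx": 0, "ty": 0, "tz": 0, "ax": 0, "ay": 0, "az": 0},
])

```text
time_s: 10.7
tcp_pos: [0.5682, 0.2279, 0.1417]
ee_rot: [[0.483, 0.775, -0.408], [-0.22, -0.344, -0.913], [-0.848, 0.53, 0.004]]
wrist_force: [0.1, 0.0, -1.5]
gripper_width: 0.113
```

```bash
python3 - <<'E'
from h import *
s=st(); c,u,n,w=frame(); print("F un",s["wrist_force"]@u,s["wrist_force"]@n)
plan([(c+u*.0465-n*.0003-w*.0025,Rgrasp(1))])
E
```

```text
t 10.7 tcp [0.5682 0.2279 0.1417] rel u,n,w mm [47.3  1.3 -4.4] ang [ 1.799e+02  1.000e-01 -4.000e-01] j [ 40.6  19.7 -43.1  68.5 -31.1  53.9] F [ 0.1  0.  -1.5] g 0.113
F un -1.3500946788404287 -0.698589059148848
wp0.0 [0.001, -0.0021, -0.0025] [0.0003, 0.0014, 0.0004] rows 0.1
```

play_rows([
  {"fingers": 1, "tx": 0.0015, "ty": -0.002, "tz": -0.001, "ax": 0, "ay": 0.001, "az": 0},
  {"fingers": 1, "tx": 0.003, "ty": -0.002, "tz": -0.001, "ax": 0, "ay": 0.001, "az": 0},
  {"fingers": 1, "tx": 0.003, "ty": -0.002, "tz": -0.001, "ax": 0, "ay": 0.001, "az": 0},
  {"fingers": 1, "tx": 0.003, "ty": -0.002, "tz": -0.001, "ax": 0, "ay": 0.001, "az": 0},
])

```text
time_s: 11.03
tcp_pos: [0.5681, 0.229, 0.1405]
ee_rot: [[0.486, 0.774, -0.405], [-0.216, -0.343, -0.914], [-0.847, 0.532, 0.001]]
wrist_force: [-8.7, 1.2, 7.9]
gripper_width: 0.112
```

```bash
python3 - <<'E'
from h import *
s=st(); c,u,n,w=frame(); print("F un",s["wrist_force"]@u,s["wrist_force"]@n)
E
```

```text
t 11.0333 tcp [0.5681 0.229  0.1405] rel u,n,w mm [46.5  0.2 -3.4] ang [ 1.799e+02 -1.000e-01  0.000e+00] j [ 40.3  19.7 -43.4  69.7 -30.7  52.9] F [-8.7  1.2  7.9] g 0.112
F un 11.160064262227184 -2.9711267278710585
```

Contact with the ledge: 11 N along the board, at the recorded home height (46.5 against 46.8 mm). Release.

play_rows([
  {"fingers": 0.7, "tx": 0, "ty": 0, "tz": 0, "ax": 0, "ay": 0, "az": 0},
  {"fingers": 0.6, "tx": 0, "ty": 0, "tz": 0, "ax": 0, "ay": 0, "az": 0},
  {"fingers": 0.5, "tx": 0, "ty": 0, "tz": 0, "ax": 0, "ay": 0, "az": 0},
  {"fingers": 0, "tx": 0, "ty": 0, "tz": 0, "ax": 0, "ay": 0, "az": 0},
  {"fingers": -0.2, "tx": 0, "ty": 0, "tz": 0, "ax": 0, "ay": 0, "az": 0},
])

```text
time_s: 11.45
tcp_pos: [0.5685, 0.2286, 0.1389]
ee_rot: [[0.484, 0.775, -0.406], [-0.217, -0.344, -0.914], [-0.848, 0.53, 0.002]]
wrist_force: [0.5, 0.3, -0.1]
gripper_width: 0.315
```

play_rows([
  {"fingers": -0.2, "tx": 0, "ty": 0, "tz": 0, "ax": 0, "ay": 0, "az": 0},
  {"fingers": -0.2, "tx": 0, "ty": 0, "tz": 0, "ax": 0, "ay": 0, "az": 0},
  {"fingers": -0.2, "tx": 0, "ty": 0, "tz": 0, "ax": 0, "ay": 0, "az": 0},
  {"fingers": -0.2, "tx": 0, "ty": 0, "tz": 0, "ax": 0, "ay": 0, "az": 0},
  {"fingers": -0.2, "tx": 0, "ty": 0, "tz": 0, "ax": 0, "ay": 0, "az": 0},
])

```text
time_s: 11.87
tcp_pos: [0.5684, 0.2286, 0.1391]
ee_rot: [[0.484, 0.775, -0.406], [-0.217, -0.344, -0.914], [-0.848, 0.53, 0.002]]
wrist_force: [-0.5, 0.2, -1.2]
gripper_width: 0.588
```

```bash
python3 - <<'E'
from h import *
s=st()
k=wristcam(viewer.capture("wrist"),s); cv2.imwrite("pics/w6.png",k["image"][:,:,::-1])
E
```

```text
t 11.8667 tcp [0.5684 0.2286 0.1391] rel u,n,w mm [45.1 -0.2 -3.6] ang [ 1.799e+02  1.000e-01 -1.000e-01] j [ 40.3  19.9 -43.4  69.7 -30.7  53. ] F [-0.5  0.2 -1.2] g 0.588
```

View pics/w6.png

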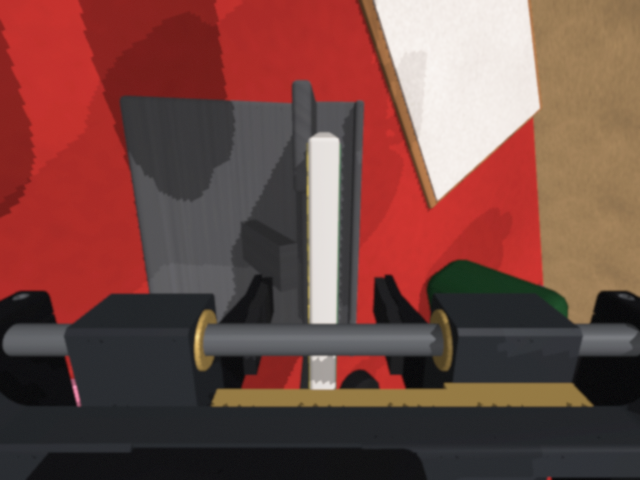

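The jaws are clear of both faces and the board (columns 308–340) leans along the rest. Withdraw along the board.

play_rows([
  {"fingers": -0.2, "tx": -0.03, "ty": 0, "tz": 0, "ax": 0, "ay": 0, "az": 0},
  {"fingers": -0.2, "tx": -0.07, "ty": 0, "tz": 0, "ax": 0, "ay": 0, "az": 0},
  {"fingers": -0.2, "tx": -0.12, "ty": 0, "tz": 0, "ax": 0, "ay": 0, "az": 0},
  {"fingers": -0.2, "tx": -0.17, "ty": 0, "tz": 0, "ax": 0, "ay": 0, "az": 0},
  {"fingers": -0.2, "tx": -0.22, "ty": 0, "tz": 0, "ax": 0, "ay": 0, "az": 0},
])

```text
time_s: 12.33
tcp_pos: [0.4872, 0.2646, 0.28]
ee_rot: [[0.483, 0.776, -0.406], [-0.217, -0.344, -0.914], [-0.849, 0.529, 0.002]]
wrist_force: [0.1, 0.6, 0.6]
gripper_width: 0.601
```

play_rows([
  {"fingers": -0.2, "tx": -0.05, "ty": 0, "tz": 0, "ax": 0, "ay": 0, "az": 0},
  {"fingers": -0.2, "tx": -0.1, "ty": 0, "tz": 0, "ax": 0, "ay": 0, "az": 0},
  {"fingers": -0.2, "tx": -0.1, "ty": 0, "tz": 0, "ax": 0, "ay": 0, "az": 0},
  {"fingers": -0.2, "tx": -0.1, "ty": 0, "tz": 0, "ax": 0, "ay": 0, "az": 0},
  {"fingers": -0.2, "tx": -0.1, "ty": 0, "tz": 0, "ax": 0, "ay": 0, "az": 0},
])

```text
time_s: 12.75
tcp_pos: [0.4518, 0.2803, 0.342]
ee_rot: [[0.483, 0.776, -0.406], [-0.217, -0.344, -0.914], [-0.848, 0.53, 0.002]]
wrist_force: [-0.1, -0.0, -0.1]
gripper_width: 0.602
```

```bash
python3 - <<'E'
from h import *
s=st(); k=viewer.capture("scene"); m=color(k,"g"); m[:,:350]=0; m[:,470:]=0
obs=[(k,quad(m))]; print(np.round(obs[0][1],1).tolist()); f=fitsign(obs); print(f.x,np.round(f.fun,1))
cv2.imwrite("pics/end.png",k["image"][:,:,::-1])
E
```

```text
t 12.75 tcp [0.4518 0.2803 0.342 ] rel u,n,w mm [284.7  -0.5  -3.8] ang [179.9   0.2  -0.2] j [ 63.7   3.7 -27.7  36.6 -62.7  74. ] F [-0.1 -0.  -0.1] g 0.602
[[386.29998779296875, 221.89999389648438], [448.5, 236.8000030517578], [434.79998779296875, 289.29998779296875], [374.79998779296875, 273.70001220703125]]
[ 0.59717036  0.21340631 -0.42905148] [ 2.7  0.5 -2.4 -1.   2.7  0.  -2.3  0. ]
```

View pics/end.png

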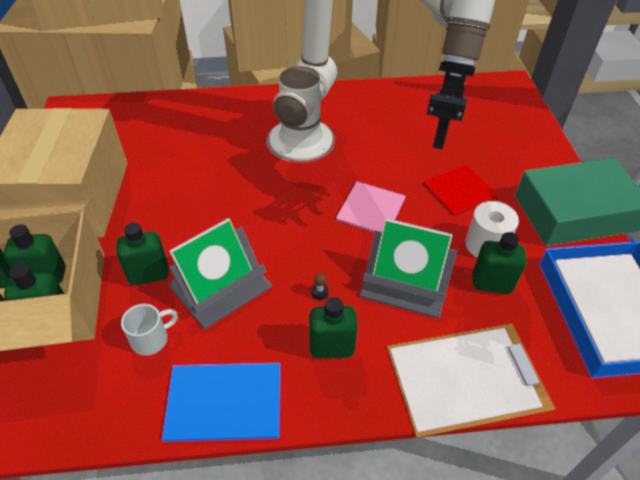

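sign_a at (410,256) now shows green in its easel, with corners within about 4 px of where the yellow face was. Everything else looks unmoved, and the gripper is clear.

```bash
python3 -c "
from station import job
print(job.finish_job())"
```

```text
the job is handed in; nothing more can be done
None
```

I turned sign_a over, and it is back in stand_a with its green face to the front. I gripped it in the notch at the top edge, lifted it about 0.2 m along the back rest and gave it a half turn with joint 6. It then went back onto the ledge and I let go. The job was handed in at about 12.8 s; no verdict is reported.

**Last checks:**
- **Seating:** the ledge contact read about 11 N, at 46.5 mm along the board against 46.8 mm at the start.
- **Final scene picture:** the green face shows, with its corners within about 4 px of where the yellow face was. The pose fit puts the board about 6–7 mm from its first fitted position, mostly along the ledge. About 3.5 mm of that was deliberate, to centre it on the stand.
- **Robot and surroundings:** the gripper is clear with near-zero wrist force, and sign_b and the bystanders look unmoved by eye.

**Disagreements:**
- The first camera fit and the wrist view differed by about 2.7 mm across the board. I used the wrist view.
- The final fit leaves residuals of up to 2.7 px, probably because the coloured face ends a few mm inside the board's edge.

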